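# Click the photometer's filter lever to the third filter and take the reading

## Robot

A 6-joint arm with a two-finger parallel gripper is mounted at the origin on the work surface. World frame = base frame: x ahead of the robot, y to its left, z up, the work surface at z = 0. Lengths are in m, angles in degrees, forces in N, time in s.
With the tool pointing down it reaches from about 0.4 to 0.825 m from the base axis. Payload 7 kg.
Tool frame: the origin (TCP) lies at the centre of the arm's flange, where the gripper is bolted on; the fingertips stand 178 mm ahead of it and the grasp point (between the pads) lies 159 mm ahead of it (ctrl.hold_point_z is the distance from the TCP to the grasp point, in m); z points along the fingers, y is the line along which they close (so a half turn about z gives the same grasp; the last joint's range is limited). The gripper opens to 88 mm and grips with 3 to 60 N. Pads are 19 mm wide; open, the fingers measure 130 mm over their backs; the gripper's body (78 mm by 193 mm) begins 47 mm behind the grasp point.
Start: joints at [-55.227, 20.546, 0.682, 0, -70.136, -16.507], TCP at [0.212, -0.641, 0.405] pointing down, gripper open.
Joint ranges: [-176.03, 176.03], [-82.01, 121.73], [-58.28, 71.71], [-173.87, 95.51], [-174.79, -0.11], [-173.66, 173.66]. Speed limits (degrees/s): [136.94, 136.94, 172.46, 180, 180, 180].

## Interface

Orientations are given as [roll, pitch, yaw] about the fixed x, y, z axes, in that order (R = Rz(yaw) Ry(pitch) Rx(roll)).
In Python, from plant import ctrl gives the robot as it stands.
- The arm moves only by the shell command python3 -m inch 'ROWS'. ROWS is JSON, one flat list of numbers, 7 for each row, row after row: the closure, from 0 (fully open) to 1 (shut), then the shift along the tool's x, y, z in mm, then the turn, a rotation vector about the tool's x, y, z in degrees. In form: [hand, x, y, z, wx, wy, wz, hand, x, y, z, wx, wy, wz, ...]. A call has 1 to 5 rows; each row is the pose to reach, as a shift and turn from the pose commanded when the call began, along the tool's axes at that moment; what a row does not reach only later rows make up. A row lasts 1/10 s, in which the tool goes at most 50 mm and 8.59 degrees, less where a joint would pass 70% of its speed; a pose out of reach is approached as far as the arm can. A call with a gripper value outside its range is refused whole. The fingers move at their own pace and stop on an object; the grip force is fixed at half the most. Time passes only in rows, so rows that repeat a pose let the fingers close. It gives the time, the measured TCP pose, the force, the opening and the grip force at its end, in the units of the state.
- ctrl.get_obs(): the state, without advancing time (a new reading comes with each control period).
- ctrl.snapshot(name): name is "side" or "top"; returns a dict with "frame" (420x560x3 uint8, red, green, blue), "K" (3x3 intrinsics, pixels), "k1" (the pictures are not rectified: a ray, as slopes to the right and down, at radius r is drawn at 1 + k1 r^2 times it, then the intrinsics apply), "R" (3x3) and "t" (3): a world point X has camera coordinates R X + t. Camera axes: x right, y down, z forward; pixel columns grow to the right and rows downward; lengths in m; the calibration is good to about 2 mm. A picture is of the moment at which its call begins. There is no depth.
- ctrl.close_job(): hands the job in; it is judged then, once.
Trained networks look in a picture, given as the dict that the camera call returned (one of the last four; its "shot" number tells which), for a name from the list of things; names that differ only in an ending like _2 or _b are one class to them, and where a whole thing is asked for, a point or a joint stands for the part that bears it (a point fixed in the world has none). Each returns a list of dicts, best first, with "p" (0 to 1); they miss things now and then, are a little off and sometimes report something else, mostly with a low value. They report only what shows in the picture. A call takes as long as a camera call.
- ctrl.recognise(picture, thing): "location" ([x, y, z] in m, in world coordinates, good to about 4 mm: the middle of the surface that is visible of it).
- ctrl.trace(picture, thing): "pixels" (420x560 bool, what is visible of it).
- ctrl.mark_of(picture, thing): "location" ([x, y, z] in m, in world coordinates, good to about 4 mm: a listed point, or the origin of a listed thing).
The state is a dict: "clock": time; "joint_pos": joint angles; "qvel": joint speeds; "tau": joint torques, N m; "tool_pos": TCP position; "orientation": TCP orientation; "force": force on the tool from outside, world axes, zero at the start; "moment": the same for the moment, N m; "opening": finger opening in m; "gripper_force": force on a finger pad.
Only numpy, scipy, OpenCV 4.12 (cv2) and the standard library are available. Lean on these libraries where they do the work, as an engineer would, in place of code of your own. Each camera call takes 0.05 s, during which the arm holds its last target. There are 200 camera calls.

## Task

With a fingertip, gently push the orange filter lever on the photometer's deck sideways out of its parked end position and count the clicks: stop when it has settled in the third click, never letting it run on into the fourth. Then press the blue read key right down and let it come back up. Just push, do not pinch or force the lever, and leave the cups, beaker and jar standing where they are.

Things in the scene. Friction and masses are not known exactly. Their poses are not given: they have to be found in the camera images.
- reader: Filter photometer, fixed: cream case, flat slate deck 220 (x) x 260 (y) mm, 85 mm above the bench. Origin: centre of its underside; x away from its front, y to its left, z up. A hump (top 109 mm up) fills the deck behind x = 57 mm. The lever's track runs along y at x = 10, from y = -40 (parked) to +40 mm; white ticks at x = -16 mm mark park and the five clicks. A cup stands near x = -65, y = 82.
- filter_lever (a joint): Lever travel in m towards the reader's +y. 0 = parked, as at the start; a click (detent) every 16 mm: third = 0.048, fifth = 0.080 (end stop). Leaving a detent takes up to 4 to 5 N, greatest 4 mm out; past 8 mm it jumps by itself into the next one. Let go, it stays in the nearest detent, within about 1 mm.
- lever_top (a point): Centre of the top face of the filter lever: an orange upright tab, 22 mm along the reader's x, 12 mm along its y (the sliding direction), top 32 mm and foot 2 mm above the deck. Moves with the lever; axes as the reader's. At least 40 mm of bare deck lies on either side of it in y.
- read_key (a joint): Travel of the read key in m: 0 = up, 0.006 = fully down (5 N); it springs back up when released. Counts as pressed beyond 0.0045.
- read_key_top (a point): Centre of the top face of the read key: round blue cap, 28 mm across, in a black collar 44 mm across. The cap's top stands 22 mm and the collar 12 mm above the deck; pressing is straight down. On the reader's deck at x = -70, y = -75 mm.
- cup_on_reader: white lidded sample cup, 39 mm across, 44 mm tall, 50 g; origin at the centre of its underside. A bystander: leave it standing. It stands on the reader's deck.
- cup_a: white lidded sample cup, 39 mm across, 44 mm tall, 50 g; origin at the centre of its underside. A bystander: leave it standing. On the bench at the left.
- cup_b: white lidded sample cup, 39 mm across, 44 mm tall, 50 g; origin at the centre of its underside. A bystander: leave it standing. On the bench at the back, in the middle.
- cup_c: white lidded sample cup, 39 mm across, 44 mm tall, 50 g; origin at the centre of its underside. A bystander: leave it standing. On the bench at the right.
- beaker: open glass beaker, 66 mm across, 70 mm tall, 120 g; origin at the centre of its underside. A bystander at the left.
- reagent: amber jar with a blue cap, 56 mm across, 120 mm tall, 250 g; origin at the centre of its underside. A bystander at the right.
- tube_rack: blue tube rack with glass tubes, 80 (x) x 200 (y) mm, tubes up to 90 mm tall, fixed to the bench; origin at the centre of its underside. Stands beside the reader, on its left or right. A bystander.

How it is judged (in metres and radians):
On the way, in this order (a step that is already met when the one before it is completed fails the run):
1. the lever has settled in the third click (value of joint filter_lever between 0.045 and 0.051 m and velocity of joint filter_lever between -0.01 and 0.01 m/s), for 0.3 s.
2. the read key is pressed down with the lever in the third click (value of joint filter_lever between 0.045 and 0.051 m and value of joint read_key above 0.0045 m), for 0.05 s.
At the end, for the whole second after the job is handed in: the lever rests in the third click (0.048 m, within 3 mm), the read key is up again (less than 1.5 mm down), and every cup, the beaker and the jar stands upright (within 0.2 rad) within 30 mm of where it began (value of joint filter_lever between 0.045 and 0.051 m and value of joint read_key below 0.0015 m and distance of each of cup_on_reader, cup_a, cup_b, cup_c, beaker, reagent from where it was at the start of the episode below 0.03 m and angle between each of cup_on_reader, cup_a, cup_b, cup_c, beaker, reagent's own z axis and vertical below 0.2 rad); the robot touches nothing.
It fails at once if the lever is run on past the third click, over the hump towards the fourth (value of joint filter_lever above 0.0555 m).
It fails at once if the read key is pressed before the lever is in the third click (value of joint read_key above 0.0045 m and value of joint filter_lever below 0.045 m).
It fails at once if the lever is pinched or forced (over 20 N on it) (contact force between filter_lever and anything else above 20 N).
It fails at once if a cup, the beaker or the jar is knocked, carried or lifted (distance of any of cup_on_reader, cup_a, cup_b, cup_c, beaker, reagent from where it was at the start of the episode above 0.03 m or angle between any of cup_on_reader, cup_a, cup_b, cup_c, beaker, reagent's own z axis and vertical above 0.5 rad).
It also fails if it takes over 58 s, if anything falls off the work surface, if the arm or the gripper's body presses on something with over 40 N, if the wrist force passes 120 N, or if a joint passes its speed limit or range.

## Working session

There is one attempt and no reset: what is moved stays moved. The work goes in short steps, Python scripts to look and compute and a shell command to move; the robot and the scene stay as the last step left them, time stands still between calls to the robot, and variables do not carry over. Pictures are saved under pics/ and viewed, at most 10 in all, crops included, and the job is handed in when it is done.

```bash
ls; mkdir -p pics
python3 - <<'E'
from plant import ctrl
import cv2, numpy as np
o=ctrl.get_obs();print(o['clock'],o['tool_pos'],o['orientation'],o['opening'],o['force'])
ims=[]
for n in('top','side'):
    s=ctrl.snapshot(n);ims.append(s['frame'])
    cv2.imwrite(f'pics/{n}0.png',s['frame'][:,:,::-1])
    for t in('lever_top','read_key_top','reader','cup_on_reader','tube_rack'):
        r=ctrl.mark_of(s,t);print(n,t,[(np.round(a['location'],3),round(a['p'],2),{k:v for k,v in a.items() if k not in('location','p')}) for a in r[:3]])
E
```

```text
pics
0.0 [ 0.21151082 -0.64079451  0.40373298] [ 1.79907196e+02 -6.41577145e-03 -1.61740702e+02] 0.08767318003233376 [ 0.415901    0.10107925 -1.22748421]
top lever_top [(array([ 0.518, -0.247,  0.115]), 0.39, {}), (array([ 0.521, -0.205, -0.002]), 0.22, {})]
top read_key_top [(array([ 0.432, -0.263,  0.107]), 0.5, {})]
top reader [(array([ 0.519, -0.203,  0.003]), 0.92, {})]
top cup_on_reader [(array([ 0.478, -0.099,  0.086]), 0.6, {}), (array([ 0.52 , -0.246,  0.116]), 0.6, {}), (array([0.519, 0.158, 0.001]), 0.16, {})]
top tube_rack [(array([ 0.521,  0.155, -0.   ]), 0.82, {})]
side lever_top [(array([ 0.524, -0.247,  0.117]), 0.38, {})]
side read_key_top [(array([ 0.439, -0.262,  0.11 ]), 0.57, {})]
side reader [(array([ 0.519, -0.209,  0.001]), 0.84, {}), (array([0.522, 0.158, 0.003]), 0.72, {})]
side cup_on_reader [(array([ 0.477, -0.103,  0.082]), 0.43, {}), (array([ 0.527, -0.44 ,  0.002]), 0.42, {})]
side tube_rack [(array([0.523, 0.155, 0.002]), 0.85, {}), (array([ 0.53 , -0.436,  0.003]), 0.32, {})]
```

View pics/top0.png

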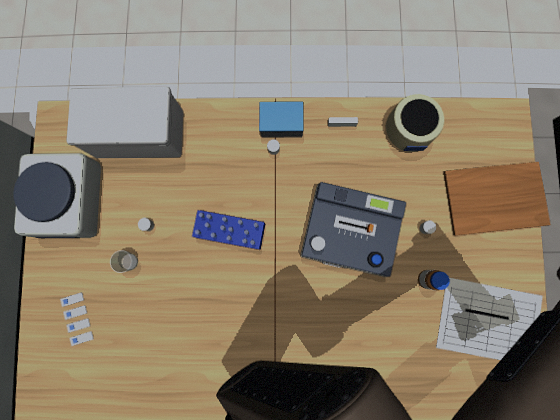

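View pics/side0.png

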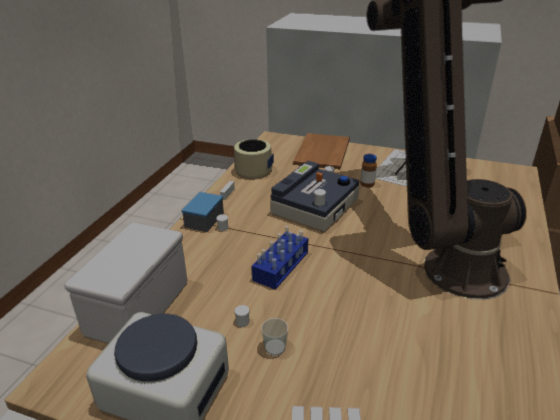

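Top view: the reader is at about (353,229) and yawed about −13°. The lever is at (371,228), the key at (376,260), the cup on the deck at (318,243) and the jar at (433,280). The side view agrees. Next I'll fit the reader pose and write a helper that turns targets into tool shifts.

```bash
cat > h.py <<'E'
from plant import ctrl
import numpy as np, json
from scipy.spatial.transform import Rotation as Rot
M={'lever_top':(10,-40,117),'read_key_top':(-70,-75,107),'reader':(0,0,0)}
def pose(): return json.load(open('pose.json'))
def world(p):
    x,y,a=pose(); c,s=np.cos(a),np.sin(a); p=np.array(p)/1000
    return np.array([x+c*p[0]-s*p[1],y+s*p[0]+c*p[1],p[2]])
def shift(tip):  # tip target in reader frame, mm -> tool shift mm and turn (tool y along reader x)
    o=ctrl.get_obs(); R=Rot.from_euler('xyz',o['orientation'],degrees=True)
    t=world(tip)+[0,0,.178]
    # desired: tool z down, tool y along -/+ reader x
    a=np.degrees(pose()[2]); best=None
    for yaw in (a+90,a-90):
        D=Rot.from_euler('xyz',[180,0,yaw],degrees=True); w=(R.inv()*D).as_rotvec(degrees=True)
        if best is None or np.linalg.norm(w)<np.linalg.norm(best): best=w
    print('shift',np.round(R.inv().apply(t-o['tool_pos'])*1000,1),'turn',np.round(best,2))
def tip():  # measured tip in reader frame, mm
    o=ctrl.get_obs(); x,y,a=pose(); R=Rot.from_euler('xyz',o['orientation'],degrees=True)
    w=o['tool_pos']+R.apply([0,0,.178]); d=w[:2]-[x,y]; c,s=np.cos(a),np.sin(a)
    f=o['force']
    print('tip',np.round([1000*(c*d[0]+s*d[1]),1000*(-s*d[0]+c*d[1]),1000*w[2]],1),'F reader',np.round([c*f[0]+s*f[1],-s*f[0]+c*f[1],f[2]],2),'t',o['clock'])
E
python3 - <<'E'
from h import *
from scipy.optimize import least_squares
obs=[]
for n in('top','side')*2:
    s=ctrl.snapshot(n)
    for k in M:
        r=ctrl.mark_of(s,k)
        for a in r[:1]:
            L=np.array(a['location'])
            if abs(L[2]*1000-M[k][2])<15: obs.append((k,L))
def f(q):
    c,s=np.cos(q[2]),np.sin(q[2])
    return np.concatenate([[q[0]+(c*M[k][0]-s*M[k][1])/1e3-L[0],q[1]+(s*M[k][0]+c*M[k][1])/1e3-L[1]] for k,L in obs])
r=least_squares(f,[.52,-.205,-.23],loss='soft_l1',f_scale=.004)
print(len(obs),r.x,np.degrees(r.x[2]),np.round(f(r.x)*1000,1))
json.dump(list(r.x),open('pose.json','w'))
for p in('cup_on_reader','reagent','cup_c'):
    for a in ctrl.mark_of(s,p)[:2]: print(p,np.round(a['location'],3),round(a['p'],2))
# check by colour in top
import cv2
s=ctrl.snapshot('top'); im=s['frame'].copy()
def proj(X):
    c=s['R']@X+s['t']; u=c[:2]/c[2]; u=u*(1+s['k1']*(u@u)); return s['K'][:2,:2]@u+s['K'][:2,2]
big=cv2.resize(im[170:290,280:460],None,fx=4,fy=4,interpolation=cv2.INTER_CUBIC)[:,:,::-1].copy()
pts=[(10,-40,117),(-70,-75,107),(-110,-130,85),(-110,130,85)]+[(-16,-40+16*i,85) for i in range(6)]
for p in pts:
    u=(proj(world(p))-[280,170]+.5)*4; cv2.drawMarker(big,(int(u[0]),int(u[1])),(0,255,0),cv2.MARKER_CROSS,8,1)
cv2.imwrite('pics/chk.png',big)
shift((10,-75,200))
E
```

```text
11 [ 0.52001996 -0.20424366 -0.22857832] -13.096572845111279 [-1.3  0.3 -0.2 -1.4 -0.4 -1.6 -3.3  4.2  2.5  1.2 -0.  -1.5  1.8 -3.5
  1.7  1.   1.6  2.8 -4.9 -1.6  0.5  0.9]
cup_on_reader [ 0.477 -0.099  0.083] 0.46
reagent [ 0.378 -0.436  0.001] 0.96
cup_c [ 0.527 -0.438  0.002] 0.53
cup_c [0.542 0.408 0.001] 0.49
shift [-399.4  248.8   26.7] turn [ -0.    -0.   -58.64]
```

View pics/chk.png

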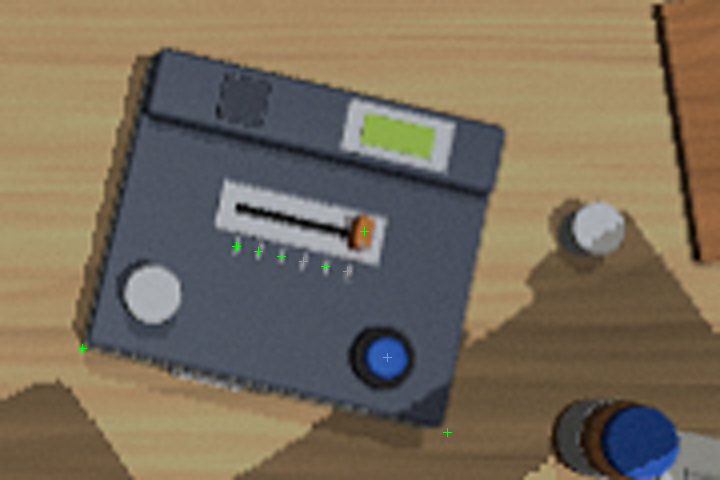

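The reprojected marks sit on the lever, key and ticks (lever at 363,232 in the crop), within about 2 mm. Now I'll close the hand and travel at height.

```bash
python3 -m inch '[1,-40,25,0,0,0,-6, 1,-80,50,0,0,0,-12, 1,-120,75,0,0,0,-18, 1,-160,100,0,0,0,-24, 1,-200,125,0,0,0,-30]'; python3 -c "
from h import *
shift((10,-75,160)); tip()"
```

```text
clock: 2.1
tool_pos: [0.3631, -0.4581, 0.4049]
orientation: [-180.0, 0.0, -131.5]
force: [0.5, -0.5, -0.3]
opening: 0.053
gripper_force: 0.0
shift [-232.8    6.2   66.9] turn [-3.00e-02 -1.00e-02 -2.84e+01]
tip [ -95.2 -282.8  226.9] F reader [ 0.56 -0.39 -0.27] t 2.1
```

```bash
python3 -m inch '[1,-45,1,0,0,0,-6, 1,-90,3,0,0,0,-12, 1,-135,4,0,0,0,-18, 1,-180,5,20,0,0,-24, 1,-225,6,40,0,0,-28.4]'; python3 -c "
from h import *
shift((10,-75,97)); tip()"
```

```text
clock: 2.6
tool_pos: [0.5087, -0.2861, 0.3652]
orientation: [-179.9, 0.0, -103.1]
force: [0.5, -0.0, -0.1]
opening: 0.0129
gripper_force: 0.0
shift [-7.3 -2.3 90.2] turn [-0.15  0.    0.01]
tip [  7.9 -82.3 187.2] F reader [ 0.49  0.07 -0.12] t 2.6
```

```bash
python3 -m inch '[1,0,-2,40,0,0,0, 1,0,-2,70,0,0,0, 1,0,-2,85,0,0,0, 1,0,-2,90,0,0,0, 1,0,-2,90,0,0,0]'
python3 - <<'E'
from h import *
import cv2
shift((10,-75,97)); tip()
s=ctrl.snapshot('side'); im=s['frame'][130:250,250:400]
cv2.imwrite('pics/s1.png',cv2.resize(im,None,fx=5,fy=5,interpolation=cv2.INTER_CUBIC)[:,:,::-1])
E
```

```text
clock: 3.1
tool_pos: [0.5095, -0.2882, 0.2744]
orientation: [179.9, -0.0, -103.3]
force: [0.2, -1.1, 0.2]
opening: 0.0003
gripper_force: 0.0
shift [-9.2 -1.1 -0.6] turn [ 0.06 -0.01 -0.23]
tip [  8.6 -84.2  96.4] F reader [ 0.4  -0.99  0.17] t 3.1
```

View pics/s1.png

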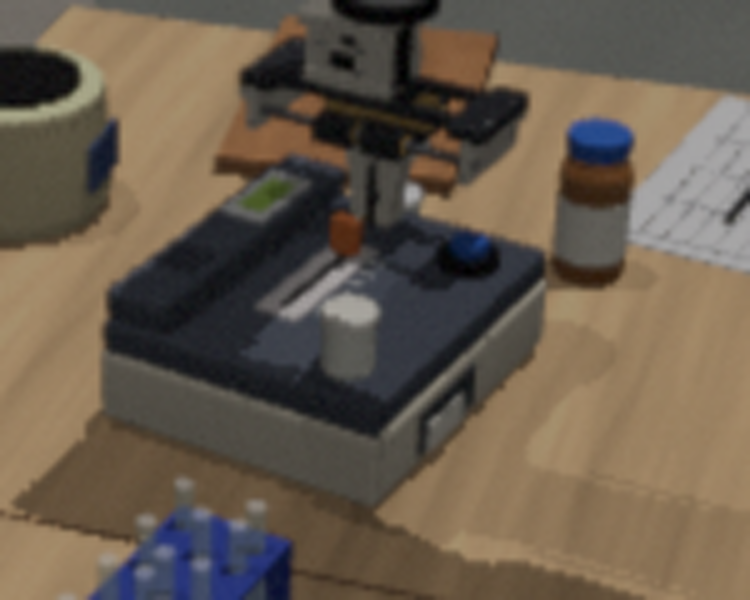

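The crop shows the closed fingertips at (380,215), just behind the orange lever at (345,232). They are clear of the key and hump. Approaching.

```bash
python3 -m inch '[1,-6,0,0,0,0,0, 1,-12,0,0,0,0,0, 1,-18,0,0,0,0,0, 1,-22,0,0,0,0,0, 1,-22,0,0,0,0,0]'; python3 -c "
from h import *
tip()"; python3 -m inch '[1,-1,0,0,0,0,0, 1,-2,0,0,0,0,0, 1,-3,0,0,0,0,0, 1,-3,0,0,0,0,0, 1,-3,0,0,0,0,0]'; python3 -c "
from h import *
tip()"
```

```text
clock: 3.65
tool_pos: [0.5148, -0.2661, 0.275]
orientation: [-180.0, 0.0, -103.3]
force: [0.0, -0.0, -0.4]
opening: 0.0003
gripper_force: 0.0
tip [  9.  -61.4  97. ] F reader [ 0.02 -0.02 -0.38] t 3.65
clock: 4.15
tool_pos: [0.5153, -0.2639, 0.2746]
orientation: [180.0, 0.0, -103.3]
force: [0.4, 0.5, -0.3]
opening: 0.0004
gripper_force: 0.0
tip [  8.9 -59.2  96.6] F reader [ 0.27  0.58 -0.32] t 4.15
```

```bash
for i in 1 2 3; do python3 -m inch '[1,-1,0,0,0,0,0, 1,-2,0,0,0,0,0, 1,-2,0,0,0,0,0, 1,-2,0,0,0,0,0]' >/dev/null; python3 -c "
from h import *
tip()"; done
```

```text
tip [  8.9 -57.3  96.6] F reader [ 0.13 -2.6  -0.38] t 4.55
tip [  8.9 -55.2  96.6] F reader [ 1.47 -5.04 -0.65] t 4.95
tip [  8.9 -52.9  96.6] F reader [ 0.81 -2.77 -1.23] t 5.35
```

Contact came at a tip y of about −58.8, and force is falling past the peak. I expect the humps at about −50.8, −34.8 and −18.8, so I'll continue and confirm each click.

```bash
for i in 1 2 3; do python3 -m inch '[1,-1,0,0,0,0,0, 1,-2,0,0,0,0,0, 1,-2,0,0,0,0,0, 1,-2,0,0,0,0,0]' >/dev/null; python3 -c "
from h import *
tip()"; done
python3 - <<'E'
from h import *
for n in('top','side'):
    s=ctrl.snapshot(n)
    for a in ctrl.mark_of(s,'lever_top')[:2]:
        d=np.array(a['location'])-world((10,-40,117)); x,y,t=pose(); print(n,a['p'],'travel mm',round(1000*(-np.sin(t)*d[0]+np.cos(t)*d[1]),1))
E
```

```text
tip [  9.  -50.7  96.7] F reader [ 0.32 -0.82  0.34] t 5.75
tip [  8.9 -49.1  96.7] F reader [0.21 0.03 0.14] t 6.15
tip [  8.9 -47.   96.7] F reader [ 0.44 -0.05  0.33] t 6.55
side 0.5 travel mm 13.6
```

First click confirmed: force is zero and the camera puts travel at about 14 mm. On to the second.

```bash
for i in 1 2 3 4 5 6 7; do python3 -m inch '[1,-1,0,0,0,0,0, 1,-2,0,0,0,0,0, 1,-2,0,0,0,0,0, 1,-2,0,0,0,0,0]' >/dev/null; python3 -c "
from h import *
tip()"; done
python3 - <<'E'
from h import *
for n in('top','side'):
    s=ctrl.snapshot(n)
    for a in ctrl.mark_of(s,'lever_top')[:2]:
        d=np.array(a['location'])-world((10,-40,117)); x,y,t=pose(); print(n,a['p'],'travel mm',round(1000*(-np.sin(t)*d[0]+np.cos(t)*d[1]),1))
E
```

```text
tip [  9.  -45.   96.7] F reader [-0.29 -0.16  0.47] t 7.15
tip [  9.  -43.   96.7] F reader [-0.43 -0.86 -0.06] t 7.55
tip [  9.  -41.3  96.7] F reader [ 1.29 -2.92 -0.74] t 7.95
tip [  9.  -39.2  96.7] F reader [ 0.16 -4.68 -0.95] t 8.35
tip [  9.  -36.9  96.7] F reader [-0.02 -2.85 -0.15] t 8.75
tip [  9.  -34.7  96.6] F reader [ 0.23 -0.65 -0.57] t 9.15
tip [  9.  -33.1  96.6] F reader [ 0.01  0.26 -0.36] t 9.55
side 0.55 travel mm 30.1
```

Second click, with the same pattern repeating every 16 mm. I'll move up to the third hump in the same steps and stop at about −17.

```bash
for i in 1 2 3 4 5 6 7 8; do python3 -m inch '[1,-1,0,0,0,0,0, 1,-2,0,0,0,0,0, 1,-2,0,0,0,0,0, 1,-2,0,0,0,0,0]' >/dev/null; python3 -c "
from h import *
tip()"; done
python3 - <<'E'
from h import *
for n in('top','side'):
    s=ctrl.snapshot(n)
    for a in ctrl.mark_of(s,'lever_top')[:2]:
        d=np.array(a['location'])-world((10,-40,117)); x,y,t=pose(); print(n,a['p'],'travel mm',round(1000*(-np.sin(t)*d[0]+np.cos(t)*d[1]),1))
E
```

```text
tip [  9.  -31.   96.7] F reader [-0.37  0.02  0.22] t 10.15
tip [  9.  -29.1  96.7] F reader [ 0.5  -0.17  0.36] t 10.55
tip [  9.  -27.   96.6] F reader [ 0.45 -0.2   0.55] t 10.95
tip [  9.  -25.3  96.7] F reader [ 0.65 -2.29  0.63] t 11.35
tip [  9.  -23.2  96.7] F reader [ 0.78 -4.18 -0.55] t 11.75
tip [  9.1 -20.9  96.7] F reader [-0.2  -2.41  0.68] t 12.15
tip [  9.1 -18.7  96.6] F reader [-0.51 -0.89  0.26] t 12.55
tip [  9.  -17.1  96.7] F reader [-0.64  0.19 -0.53] t 12.95
top 0.15 travel mm -183.3
side 0.58 travel mm 391.4
side 0.55 travel mm 43.6
```

The force dropped to zero at the third hump. Now back off, lift, and check.

```bash
python3 -m inch '[1,5,0,0,0,0,0, 1,12,0,0,0,0,0, 1,25,0,-20,0,0,0, 1,35,30,-50,0,0,0, 1,45,50,-55,0,0,0]'
python3 - <<'E'
from h import *
import cv2
tip(); shift((-70,-75,120))
ims=[]
for n,(r,c) in(('top',(170,280)),('side',(130,250))):
    s=ctrl.snapshot(n); ims.append(cv2.resize(s['frame'][r:r+120,c:c+150],(600,480),interpolation=cv2.INTER_CUBIC)[:,:,::-1])
    for a in ctrl.mark_of(s,'lever_top')[:2]:
        d=np.array(a['location'])-world((10,-40,117)); x,y,t=pose(); print(n,a['p'],'travel mm',round(1000*(-np.sin(t)*d[0]+np.cos(t)*d[1]),1))
cv2.imwrite('pics/l3.png',cv2.resize(np.hstack(ims),(800,320)))
E
```

```text
clock: 13.65
tool_pos: [0.4656, -0.2562, 0.3323]
orientation: [-179.8, -0.0, -103.3]
force: [-0.2, -0.6, 0.5]
opening: 0.0003
gripper_force: 0.0
tip [-40.6 -63.  154.3] F reader [-0.09 -0.63  0.5 ] t 13.65
shift [12.2 28.8 34.2] turn [-0.2  -0.03 -0.23]
side 0.59 travel mm 389.4
side 0.39 travel mm 44.7
```

View pics/l3.png

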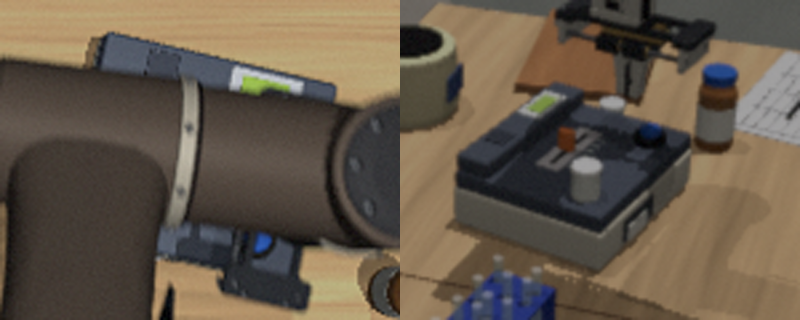

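In the side view the lever at (567,138) has moved clear of park and the tip is near the key at (650,133). Measured travel of about 45 mm plus the force signature means the third click. Moving over the key.

```bash
python3 -m inch '[1,5,15,0,0,0,0, 1,11,26,10,0,0,0, 1,12,26,25,0,0,0, 1,12,26,37,0,0,0, 1,12,26,37,0,0,0]' >/dev/null
python3 - <<'E'
from h import *
tip(); shift((-70,-75,107))
E
```

```text
tip [-68.5 -73.8 112.6] F reader [-0.26 -0.89 -0.32] t 14.35
shift [1.2 2.2 5.6] turn [ 0.22  0.   -0.25]
```

```bash
python3 -m inch '[1,1,1,3,0,0,0, 1,1,1,5,0,0,0, 1,1,1,7,0,0,0, 1,1,1,8,0,0,0, 1,1,1,8,0,0,0]' >/dev/null; python3 -c "
from h import *
tip()"; for i in 1 2 3; do python3 -m inch '[1,0,0,1,0,0,0, 1,0,0,1,0,0,0, 1,0,0,1,0,0,0]' >/dev/null; python3 -c "
from h import *
tip()"; done
```

```text
tip [-67.9 -74.7 106.9] F reader [ 0.16 -0.05  1.84] t 14.85
tip [-67.9 -74.7 105.9] F reader [1.16 1.4  3.42] t 15.15
tip [-67.9 -74.7 104.8] F reader [0.96 1.44 2.19] t 15.45
tip [-68.  -74.8 103.7] F reader [1.68 0.83 3.1 ] t 15.75
```

```bash
for i in 1 2 3; do python3 -m inch '[1,0,0,1,0,0,0, 1,0,0,1,0,0,0, 1,0,0,1,0,0,0]' >/dev/null; python3 -c "
from h import *
tip()"; done
```

```text
tip [-67.9 -74.8 102.8] F reader [1.94 2.25 4.56] t 16.05
tip [-67.9 -74.8 101.8] F reader [1.62 2.3  4.71] t 16.35
tip [-67.9 -74.8 101.3] F reader [-0.61  2.77  9.85] t 16.65
```

Force jumped to about 10 N, so the key is on its stop, fully down. Release and retreat.

```bash
python3 -m inch '[1,0,0,-4,0,0,0, 1,0,0,-12,0,0,0, 1,0,0,-40,0,0,0, 1,0,0,-85,0,0,0, 1,0,0,-120,0,0,0]' >/dev/null; python3 -m inch '[1,40,0,0,0,0,0, 1,80,0,0,0,0,0, 1,120,0,0,0,0,0, 1,150,0,0,0,0,0, 1,150,0,0,0,0,0]'
python3 - <<'E'
from h import *
import cv2
tip(); ims=[]
for n,(r,c) in(('top',(170,280)),('side',(130,250))):
    s=ctrl.snapshot(n); ims.append(cv2.resize(s['frame'][r:r+120,c:c+150],(600,480),interpolation=cv2.INTER_CUBIC)[:,:,::-1])
    for k in('lever_top','read_key_top'):
      for a in ctrl.mark_of(s,k)[:1]:
        d=np.array(a['location'])-world((10,-40,117)); x,y,t=pose(); print(n,k,a['location'],a['p'],'travel mm',round(1000*(-np.sin(t)*d[0]+np.cos(t)*d[1]),1))
cv2.imwrite('pics/end.png',cv2.resize(np.hstack(ims),(800,320)))
E
```

```text
clock: 17.65
tool_pos: [0.4004, -0.41, 0.3975]
orientation: [179.8, 0.0, -103.5]
force: [0.5, 1.2, 0.3]
opening: 0.0006
gripper_force: 0.0
tip [ -70.5 -227.4  219.5] F reader [0.21 1.26 0.25] t 17.65
top lever_top [0.5311, -0.2035, 0.1177] 0.61 travel mm 43.2
top read_key_top [0.4311, -0.2637, 0.105] 0.38 travel mm -38.1
side lever_top [0.5329, -0.2014, 0.1186] 0.38 travel mm 45.7
side read_key_top [0.4373, -0.262, 0.1067] 0.54 travel mm -35.0
```

View pics/end.png

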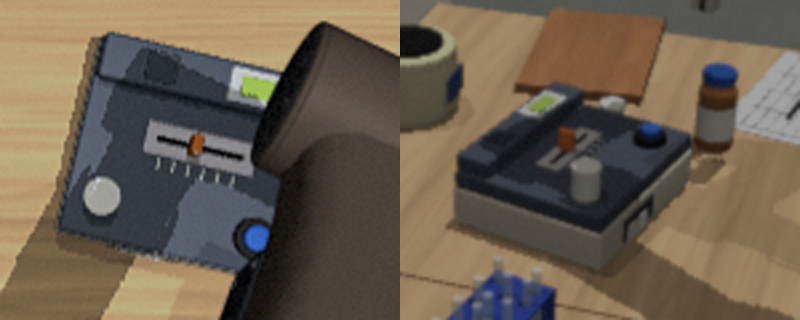

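The lever at (197,145) lines up with the third-click tick at (187,168), with the same offset it had at park. The key is up and everything is still standing. Handing in.

```bash
python3 -c "
from plant import ctrl
print(ctrl.close_job())"
```

```text
the job is handed in; nothing more can be done
None
```

I pushed the lever to its third click and left it there, pressed the read key to its stop and let it come back up, and handed the job in at about 18 s; nothing in the final pictures looked disturbed, and no verdict was returned.

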